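# Fit the planing stop into its slotted plate

## Task

Fit the planing stop: of the three wooden posts standing on the bench, take the one with the wide round foot and, keeping it upright, slide it sideways into the slot of the steel plate with its foot under the plate, all the way to the closed end of the slot. Leave it standing there on the fixture's wooden base, and leave the other two posts standing where they are.

Things in the scene. Friction and masses are not known exactly. Their poses are not given: they have to be found in the camera images.
- stop_post: The planing stop: an upright brown wooden post 28 mm in diameter and 140 mm tall overall, with a round foot flange 76 mm in diameter and 10 mm thick at its bottom; about 120 g, loose. Origin: centre of the foot's underside; z runs up the post. It is round, so its yaw does not matter.
- stop_plate: Fixture on the bench. Pale wood base, top at z 12, x ±90, y -70 to 170. Steel plate over it, z 42 to 50, x ±90, y -70 to 75, on side and rear rails (120 wide free below). Slot 50 wide along y, open at the plate's +y edge, closed at y -15. Origin: on the bench below the post's axis when it is centred in the slot and against its closed end; x across the slot, +y out of its mouth, z up. In mm.
- plain_post: A bystander: an upright brown wooden post 28 mm in diameter and 140 mm tall with no flange; loose. Origin: centre of its underside; z up.
- capped_post: A bystander: an upright brown wooden post 28 mm in diameter with a round cap 48 mm in diameter and 20 mm thick on its top, 145 mm tall, no foot; loose. Origin: centre of its underside; z up.
There are look-alikes about, which are no part of the job. What is shaped like the stop_post but green is not meant.

How it is judged:
By the outcome, as a careful person would: the job done as asked, in the order asked, and still so for the second after the job is handed in, with the robot touching nothing.
It also fails if it takes over 40 s, if anything falls off the work surface, if the arm or the gripper's body presses on something with over 40 N, if the wrist force passes 120 N, or if a joint passes its speed limit or range.

## Robot

A 6-joint arm with a two-finger parallel gripper is mounted at the origin on the work surface. World frame = base frame: x ahead of the robot, y to its left, z up, the work surface at z = 0. Lengths are in m, angles in rad, forces in N, time in s.
With the tool pointing down it reaches from about 0.3 to 0.875 m from the base axis. Payload 6.4 kg.
Tool frame: the origin (TCP) lies at the centre of the arm's flange, where the gripper is bolted on; the fingertips stand 173 mm ahead of it and the grasp point (between the pads) lies 155 mm ahead of it; y points along the fingers, z is the direction in which the jaws open and shut, and the axes are right-handed (so a half turn about y gives the same grasp; the last joint's range is limited). The gripper opens to 85 mm and grips with 20 to 120 N. Pads are 22 mm wide; open, the fingers measure 114 mm over their backs; the gripper's body (76 mm by 85 mm) begins 54 mm behind the grasp point. The pads swing forward as they close: fully open they stand 13 mm farther back than shut.
Start: joints at [-1.491, 0.181, 1.607, -0, 1.354, -0.206], TCP at [0.162, -0.552, 0.405] pointing down, gripper open.
Joint ranges: [-2.99, 2.99], [-0.89, 2.07], [0.3, 2.58], [-1.14, 4.28], [0, 2.63], [-3.12, 3.12]. Speed limits (rad/s): [2.57, 2.57, 3.01, 3.14, 3.14, 3.14].

## Interface

Orientations are given as a unit quaternion [w, x, y, z].
In Python, from plant import robot, cams gives the robot as it stands.
- The arm moves only by the tool servo_tool, never from a script. Its argument "deltas" is one flat list of numbers, 7 for each row, row after row: the shift along the tool's x, y, z in units of 30 mm (1.0 is 30 mm), then the turn, a rotation vector about the tool's x, y, z in units of 8 degrees (1.0 is 8 degrees), then the opening, from 0 (shut) to 1 (fully open). A call has 1 to 8 rows; each row shifts and turns the commanded pose from where the row before left it, along the tool's axes as they then stand; what a row does not reach is not made up. A row lasts 1/8 s, in which the tool goes at most 62.5 mm and 10.7 degrees, less where a joint would pass 70% of its speed; a pose out of reach is approached as far as the arm can. A call is refused whole if a number of a shift passes 1 or a number of a turn 1, either way. A call with a gripper value outside its range is refused whole. The fingers move at their own pace and stop on an object; "newtons" is the grip in N (left out, the last holds). Time passes only in rows, so rows that do not move let the fingers close. It gives the time, the measured TCP pose, the force and the opening at its end, in the units of the state.
- robot.get_state(): the state, without advancing time (a new reading comes with each control period).
- cams.grab_frame(name): name is "scene" or "top" or "wrist"; returns a dict with "color" (420x560x3 uint8, red, green, blue), "K" (3x3 intrinsics, pixels), "extrinsics" (4x4, takes a point from world to camera coordinates); the wrist camera has in their place "tool_from_camera" (4x4, takes a point from camera to tool coordinates, whose origin is the TCP and whose axes are the tool frame's). Camera axes: x right, y down, z forward; pixel columns grow to the right and rows downward; lengths in m; the calibration is good to about 2 mm. The wrist camera is an equidistant fisheye: a pixel r from the principal point sees the ray r / f radians off the axis. A picture is of the moment at which its call begins: read the wrist's pose just before it. There is no depth.
- robot.sign_off(): hands the job in, once; it reports no verdict.
The state is a dict: "t": time; "q": joint angles; "joint_velocities": joint speeds; "joint_torque": joint torques, N m; "tool_pos": TCP position; "ee_rot": TCP orientation; "force": force on the tool from outside, world axes, zero at the start; "torque": the same for the moment, N m; "grip_width": opening from 0.0 (shut) to 1.0 (fully open).
Only numpy, scipy, OpenCV 4.12 (cv2) and the standard library are available. Lean on these libraries where they do the work, as an engineer would, in place of code of your own. Each camera call takes 0.05 s, during which the arm holds its last target.

## Working session

There is one attempt and no reset: what is moved stays moved. The work goes in short steps, Python scripts to look and compute and a tool call to move; the robot and the scene stay as the last step left them, time stands still between calls to the robot, and variables do not carry over. Pictures are saved under pics/ and viewed, and the job is handed in when it is done.

Besides the shell and the picture viewer there is one more tool, called after "Call:" as a command line: name --argument value ..., lists and objects as JSON in quotes. servo_tool: Moves the arm, as the interface text tells. Its arguments: {"type":"object","properties":{"deltas":{"type":"array"},"newtons":{"type":"number"}},"required":["deltas"]}

```bash
mkdir -p pics; ls; cat > h.py <<'E'
from plant import robot,cams
import cv2,numpy as np
def snap(n,tag):
    f=cams.grab_frame(n); cv2.imwrite(f'pics/{n}_{tag}.png',f['color'][:,:,::-1]); return f
E
python3 - <<'E'
from h import *
s=robot.get_state();print(s)
for n in ['scene','top','wrist']:
    f=snap(n,'0');print(n,f['K'].round(1).tolist(),(f.get('extrinsics') if f.get('extrinsics') is not None else f['tool_from_camera']).round(4).tolist())
    np.savez(f'{n}.npz',**{k:v for k,v in f.items()})
E
```

```text
pics
{'t': 0.0, 'q': array([-1.49127216e+00,  1.81569324e-01,  1.60798699e+00,  4.77044446e-06,
        1.35377188e+00, -2.06327852e-01]), 'joint_velocities': array([-0.00041111,  0.00052772,  0.00171575, -0.0016142 , -0.00116349,
       -0.00025023]), 'joint_torque': array([ 8.13587167e-05, -4.44881415e+01, -3.51334798e+01, -3.70401103e-04,
        9.10475152e-03,  3.88617411e-05]), 'tool_pos': array([ 0.16211817, -0.55142161,  0.40377813]), 'ee_rot': array([ 0.10076034, -0.10067929,  0.70050879, -0.69928425]), 'force': array([-0.17814095, -0.25464876,  0.02386443]), 'torque': array([-0.04769394, -0.06249569,  0.00113083]), 'grip_width': 0.998679378366013}
scene [[546.6, 0.0, 277.9], [0.0, 546.6, 203.7], [0.0, 0.0, 1.0]] [[0.7271, 0.6865, -0.0017, -0.4318], [0.486, -0.5164, -0.7051, -0.193], [-0.4849, 0.5118, -0.7091, 1.2156], [0.0, 0.0, 0.0, 1.0]]
top [[490.2, 0.0, 279.2], [0.0, 490.2, 213.8], [0.0, 0.0, 1.0]] [[-0.0217, -0.9995, 0.0243, 0.0716], [-0.9969, 0.0198, -0.076, 0.5173], [0.0755, -0.0259, -0.9968, 0.803], [0.0, 0.0, 0.0, 1.0]]
wrist [[325.2, 0.0, 280.8], [0.0, 325.2, 210.6], [0.0, 0.0, 1.0]] [[-0.0004, 0.965, 0.2624, -0.0675], [-0.0004, -0.2624, 0.965, 0.031], [1.0, 0.0003, 0.0004, 0.0], [0.0, 0.0, 0.0, 1.0]]
```

View pics/scene_0.png

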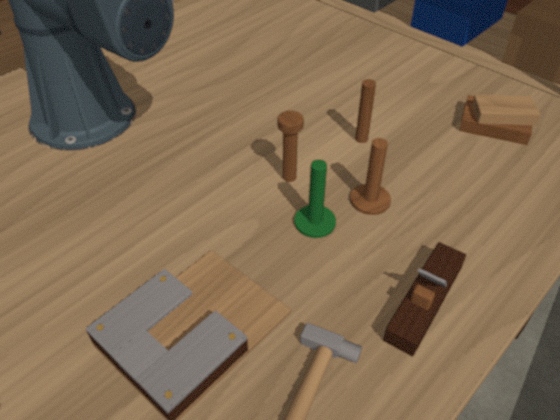

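View pics/top_0.png

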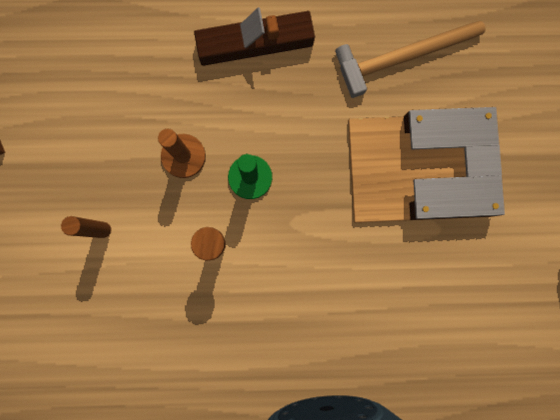

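View pics/wrist_0.png

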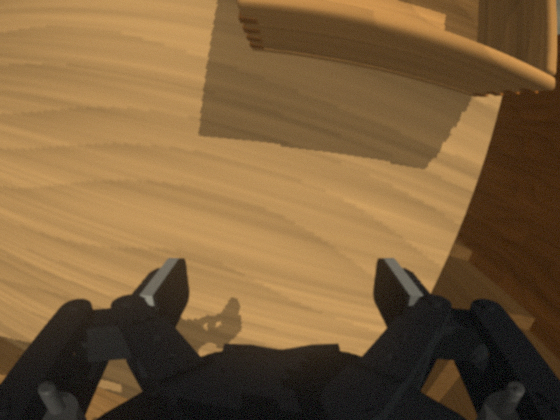

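```bash
python3 - <<'E'
import cv2,numpy as np
a=cv2.imread('pics/top_0.png')
c=cv2.resize(a[100:230,340:510],None,fx=4,fy=4,interpolation=cv2.INTER_CUBIC);cv2.imwrite('pics/c1.png',c)
b=cv2.imread('pics/scene_0.png')
d=np.hstack([cv2.resize(a[110:210,140:240],(400,400)),cv2.resize(b[125:225,320:420],(400,400))]);cv2.imwrite('pics/c2.png',d)
E
```

```text
(no output)
```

View pics/c1.png

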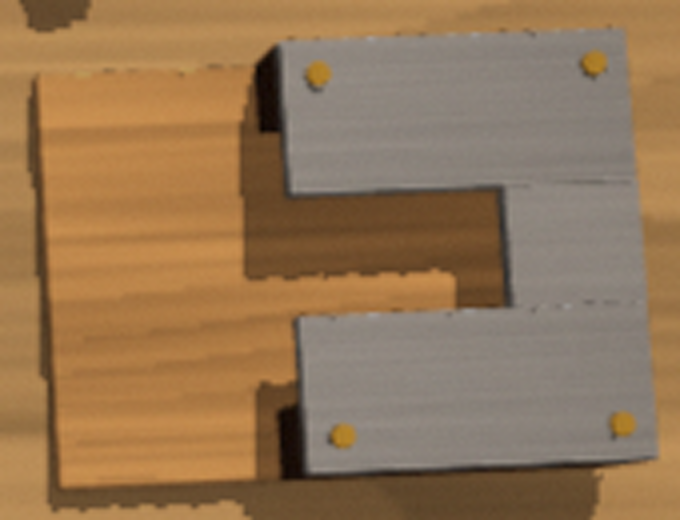

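View pics/c2.png

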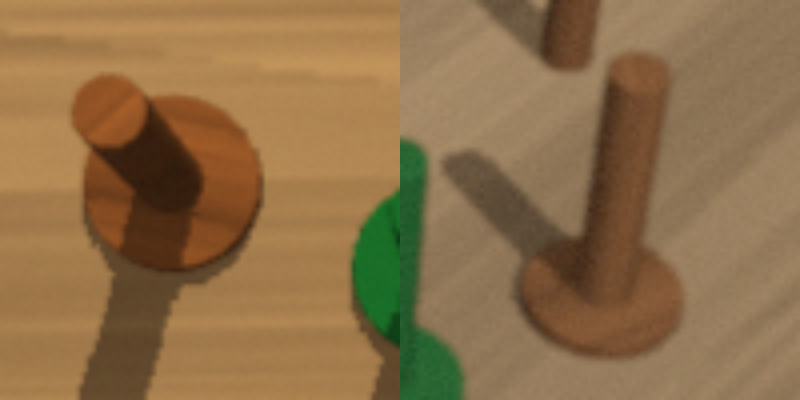

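```bash
cat >> h.py <<'E'
def ray(n,uv):
    f=np.load(n+'.npz');K=f['K'];E=f['extrinsics'];R=E[:3,:3];C=-R.T@E[:3,3]
    d=R.T@np.linalg.inv(K)@np.array([uv[0],uv[1],1.]);return C,d
def atz(n,uv,z):
    C,d=ray(n,uv);return (C+d*(z-C[2])/d[2])[:2]
def proj(n,p):
    f=np.load(n+'.npz');q=f['extrinsics']@np.append(p,1);q=f['K']@q[:3];return q[:2]/q[2]
E
python3 - <<'E'
from h import *
from scipy.optimize import least_squares
o=lambda c,off:((c[0]+.5)/4-.5+off[0],(c[1]+.5)/4-.5+off[1])
P=[((279,43),90,75,50),((627,28),90,-70,50),((658,460),-90,-70,50),((306,474),-90,75,50),((290,194),25,75,50),((500,187),25,-15,50),((511,305),-25,-15,50),((300,317),-25,75,50),((38,73),90,170,12),((61,487),-90,170,12)]
obs=np.array([o(p[0],(340,100)) for p in P]);L=np.array([p[1:] for p in P])/1000
def res(v):
    c,s=np.cos(v[2]),np.sin(v[2])
    return np.concatenate([proj('top',(v[0]+c*l[0]-s*l[1],v[1]+s*l[0]+c*l[1],l[2]))-ob for l,ob in zip(L,obs)])
r=least_squares(res,[.45,-.3,0]);print('fixture',r.x,np.degrees(r.x[2]));print(r.fun.reshape(-1,2).round(1).tolist())
print('foot top',atz('top',o((173,183),(140,110)),.01),'post top',atz('top',o((108,111),(140,110)),.14))
# scene view
print('scene foot',atz('scene',((602-400+.5)/4-.5+320,(296+.5)/4-.5+125),.01),'top',atz('scene',((639-400+.5)/4-.5+320,(76+.5)/4-.5+125),.14))
print('fixture origin in scene px',proj('scene',(r.x[0],r.x[1],.05)), [proj('scene',(r.x[0]+np.cos(r.x[2])*a-np.sin(r.x[2])*b,r.x[1]+np.sin(r.x[2])*a+np.cos(r.x[2])*b,.05)).round(1).tolist() for a,b in ((.09,.075),(.09,-.07),(-.09,-.07),(-.09,.075),(.025,-.015),(-.025,-.015))])
for n,uv,z in (('green foot',(250,177),.01),('cap',(208,243),.145),('plain top',(70,227),.14)): print(n,atz('top',uv,z))
f=np.load('top.npz');R=f['extrinsics'][:3,:3]
s=robot.get_state();q=s['ee_rot']
from scipy.spatial.transform import Rotation as Ro
print(Ro.from_quat(q[[1,2,3,0]]).as_matrix().round(3))
E
```

```text
fixture [ 0.59615312 -0.2339283   0.02034803] 1.1658560176246242
[[0.1, -0.9], [-0.2, -0.1], [0.3, 0.0], [0.2, 0.1], [-0.2, 0.2], [1.5, -0.0], [0.9, 0.6], [-0.8, -0.3], [-0.8, -0.1], [-0.9, 0.6]]
foot top [0.62226656 0.22232783] post top [0.62284474 0.22338237]
scene foot [0.62404835 0.21807002] top [0.62373808 0.21905742]
fixture origin in scene px [165.20706278 332.85283913] [[248.0, 335.8], [167.8, 410.5], [86.2, 327.6], [165.6, 267.8], [168.4, 350.6], [145.6, 329.4]]
green foot [0.58308947 0.10887314]
cap [0.46988256 0.16513279]
plain top [0.49665784 0.35954074]
[[-0.959 -0.     0.282]
 [-0.282  0.001 -0.959]
 [-0.    -1.    -0.001]]
```

```bash
python3 - <<'E'
import cv2,numpy as np
from h import proj
b=cv2.imread('pics/scene_0.png')
cv2.imwrite('pics/c3.png',cv2.resize(b[240:420,80:300],None,fx=3.5,fy=3.3,interpolation=cv2.INTER_CUBIC)) if 0 else None
x,y,t=.59615,-.23393,.02035
c=cv2.resize(b[245:420,80:300],None,fx=3,fy=3)
for a,d,z in ((.09,.075,.05),(.09,-.07,.05),(-.09,-.07,.05),(-.09,.075,.05),(.025,-.015,.05),(-.025,-.015,.05),(.025,.075,.05),(-.025,.075,.05),(.09,.17,.012),(-.09,.17,.012)):
    u,v=proj('scene',(x+np.cos(t)*a-np.sin(t)*d,y+np.sin(t)*a+np.cos(t)*d,z)); cv2.circle(c,(int((u-80+.5)*3),int((v-245+.5)*3)),3,(0,0,255),-1)
cv2.imwrite('pics/c3.png',c)
E
```

```text
(no output)
```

View pics/c3.png

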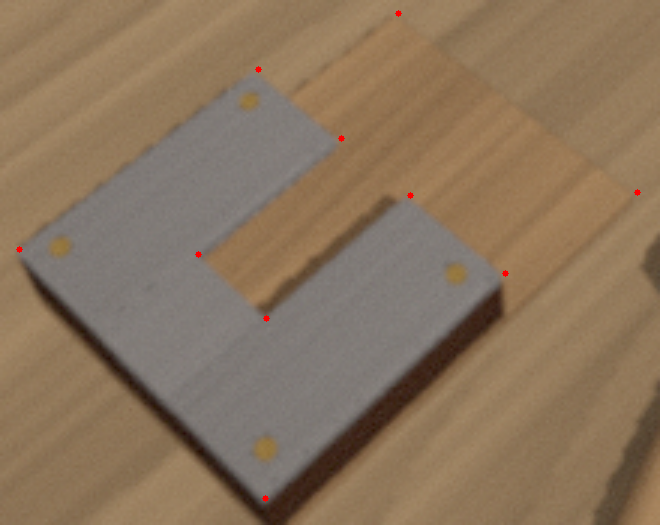

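Candidates for the post with the wide foot, as pixels in the top view:
- Brown flanged post (183,157): brown with a wide foot. This is my choice, and the close crop confirms it.
- Green flanged post (250,177): wrong colour.
- Capped post (208,243): no foot.
- Plain post (85,228): no foot.

The fixture is at about (0.596, -0.234) with yaw 1.2°, and its mouth faces world +y.

Call:
servo_tool --deltas '[-1,0,-0.925,0,0,0,1,-1,0,-0.925,0,0,0,1,-1,0,-0.925,0,0,0,1,-1,0,-0.925,0,0,0,1,-1,0,-0.925,0,0,0,1,-1,0,-0.925,0,0,0,1,-1,0,-0.925,0,0,0,1,-1,0,-0.925,0,0,0,1]' --newtons 40

```text
t: 1.15
tool_pos: [0.3302, -0.2697, 0.4046]
ee_rot: [0.101, -0.101, 0.7, -0.7]
force: [0.8, -0.3, 0.3]
grip_width: 1.005
```

Call:
servo_tool --deltas '[-1,0,-0.925,0,0,0,1,-1,0,-0.925,0,0,0,1,-1,0,-0.925,0,0,0,1,-1,0,-0.925,0,0,0,1,-1,0,-0.925,0,0,0,1,-1,0,-0.925,0,0,0,1,-1,0,-0.925,0,0,0,1,-1,0,-0.925,0,0,0,1]'

```text
t: 2.15
tool_pos: [0.4979, 0.011, 0.4045]
ee_rot: [-0.101, 0.101, -0.7, 0.7]
force: [0.2, -0.3, 0.0]
grip_width: 0.998
```

Call:
servo_tool --deltas '[-1,0,-0.925,0,0,0,1,-1,0,-0.925,0,0,0,1,-1,0,-0.925,0,0,0,1,-1,0,-0.925,0,0,0,1,-1,0,-0.925,0,0,0,1,-1,0,-0.925,0,0,0,1,0,0,0,0,0,0,1,0,0,0,0,0,0,1]'

```text
t: 3.15
tool_pos: [0.6229, 0.2198, 0.404]
ee_rot: [-0.1, 0.101, -0.7, 0.7]
force: [0.5, -0.7, 0.2]
grip_width: 0.999
```

```bash
python3 - <<'E'
from h import *
s=robot.get_state();f=snap('wrist','1')
from scipy.spatial.transform import Rotation as Ro
R=Ro.from_quat(s['ee_rot'][[1,2,3,0]]).as_matrix();print(s['tool_pos'],s['t'])
np.savez('w1.npz',R=R,p=s['tool_pos'],T=f['tool_from_camera'],K=f['K'])
def wp(P):
    T=np.linalg.inv(f['tool_from_camera']);c=T@np.append(R.T@(np.array(P)-s['tool_pos']),1);c=c[:3]
    r=np.hypot(c[0],c[1]);th=np.arctan2(r,c[2]);return f['K'][:2,2]+f['K'][0,0]*th*c[:2]/r
for P in ((.6228,.2225,.14),(.6238,.219,.14)):print(wp(P))
for P in ((.6228,.2225,.01),(.6238,.219,.01)):print(wp(P))
d=R.T@(np.array([.623,.2215,0])-s['tool_pos']);print('tool delta units',d/.03)
E
```

```text
[0.6228979  0.21982623 0.40399255] 3.15
[277.07493411 214.55688206]
[281.96018039 214.59461275]
[278.28345459 182.93257557]
[281.49505678 182.95750115]
tool delta units [-0.03982914 13.46635984 -0.05583446]
```

View pics/wrist_1.png

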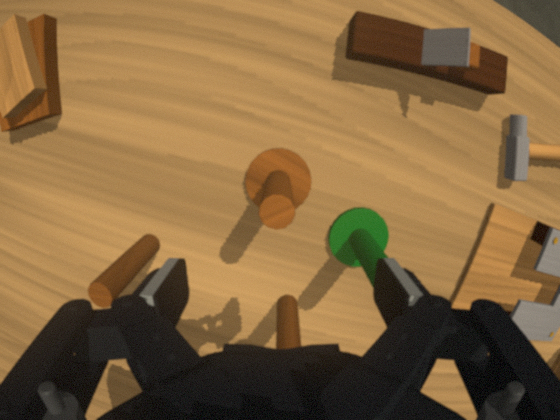

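The wrist view shows the foot centred at (278,182) and the post top at (277,211). That agrees with the top-camera fix of (0.623, 0.222). The fingers have room around the green post, so I'm descending.

Call:
servo_tool --deltas '[-0.02,0.6,-0.07,0,0,0,1,0,1,0,0,0,0,1,0,1,0,0,0,0,1,0,1,0,0,0,0,1,0,0.7,0,0,0,0,1,0,0.3,0,0,0,0,1,0,0,0,0,0,0,0.5,0,0,0,0,0,0,0]' --newtons 40

```text
t: 4.2
tool_pos: [0.6238, 0.2224, 0.2681]
ee_rot: [0.101, -0.1, 0.7, -0.7]
force: [0.4, 0.1, -0.7]
grip_width: 0.605
```

Call:
servo_tool --deltas '[0,0,0,0,0,0,0,0,0,0,0,0,0,0,0,0,0,0,0,0,0,0,0,0,0,0,0,0]' --newtons 40

```text
t: 4.7
tool_pos: [0.6236, 0.2226, 0.2679]
ee_rot: [0.101, -0.1, 0.7, -0.7]
force: [-0.2, 1.2, 5.8]
grip_width: 0.317
```

```bash
python3 - <<'E'
from h import *
snap('wrist','2');snap('scene','2')
cv2.imwrite('pics/m2.png',np.hstack([cv2.resize(cv2.imread('pics/wrist_2.png'),(400,300)),cv2.resize(cv2.imread('pics/scene_2.png'),(400,300))]))
s=robot.get_state();print(s['t'],s['tool_pos'],s['force'],s['grip_width'])
E
```

```text
4.8 [0.62363677 0.22258594 0.26791157] [-1.37754652  1.4922022   5.89497294] 0.3202671511046429
```

View pics/m2.png

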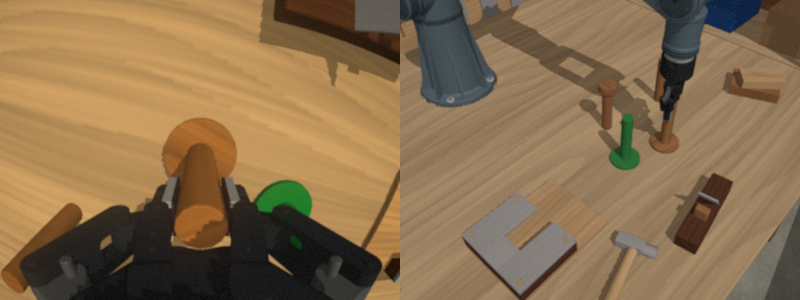

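The grip holds: 0.32 of the opening is about 27 mm, and the brown flanged post is between the pads. The other posts are untouched. I'm lifting it clear of the green post's height, then carrying it to the mouth of the slot.

Call:
servo_tool --deltas '[0,-0.3,0,0,0,0,0,0,-0.6,0,0,0,0,0,0,-0.8,0,0,0,0,0,0,-0.8,0,0,0,0,0,0,-0.8,0,0,0,0,0,0,-0.8,0,0,0,0,0,0,-0.8,0,0,0,0,0,0,-0.8,0,0,0,0,0]'

```text
t: 5.8
tool_pos: [0.623, 0.2222, 0.4396]
ee_rot: [-0.101, 0.1, -0.7, 0.7]
force: [-0.0, -0.1, -1.2]
grip_width: 0.317
```

```bash
python3 - <<'E'
from h import *
snap('wrist','3');snap('scene','3')
cv2.imwrite('pics/m3.png',np.hstack([cv2.resize(cv2.imread('pics/wrist_3.png'),(400,300)),cv2.resize(cv2.imread('pics/scene_3.png'),(400,300))]))
s=robot.get_state();print(s['t'],s['tool_pos'],s['force'],s['grip_width'])
E
```

```text
5.9 [0.62370127 0.22236041 0.44233411] [ 1.19457699 -0.91066047 -1.56285174] 0.3172466730324343
```

View pics/m3.png

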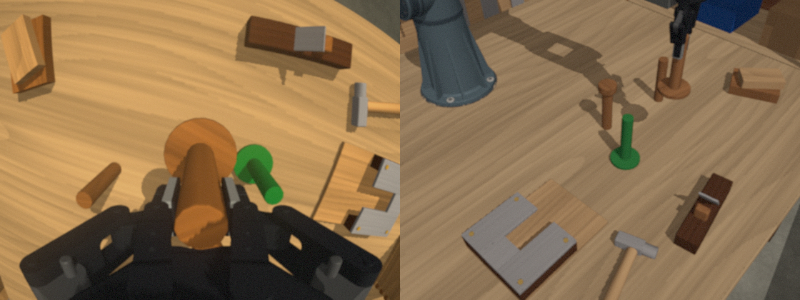

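The post is in hand, upright and clear of the bench, and the other posts are still standing. I'm carrying it to the mouth.

Call:
servo_tool --deltas '[0.2,0,0.5,0,0,0,0,0.395,0,0.98,0,0,0,0,0.395,0,0.98,0,0,0,0,0.395,0,0.98,0,0,0,0,0.395,0,0.98,0,0,0,0,0.395,0,0.98,0,0,0,0,0.395,0,0.98,0,0,0,0,0.395,0,0.98,0,0,0,0]'

```text
t: 6.9
tool_pos: [0.5992, -0.0165, 0.4359]
ee_rot: [0.099, -0.102, 0.7, -0.7]
force: [0.7, -0.1, -1.6]
grip_width: 0.32
```

Call:
servo_tool --deltas '[0.395,0,0.98,0,0,0,0,0.395,0,0.98,0,0,0,0,0.2,0,0.5,0,0,0,0,0,0,0,0,0,0,0,0,0,0,0,0,0,0]'

```text
t: 7.52
tool_pos: [0.5924, -0.0931, 0.4373]
ee_rot: [0.101, -0.101, 0.7, -0.7]
force: [-0.3, 0.2, -1.1]
grip_width: 0.318
```

```bash
python3 - <<'E'
from h import *
snap('top','4');snap('scene','4')
cv2.imwrite('pics/m4.png',np.hstack([cv2.resize(cv2.imread('pics/top_4.png'),(400,300)),cv2.resize(cv2.imread('pics/scene_4.png'),(400,300))]))
s=robot.get_state();print(s['t'],s['tool_pos'],s['force'],s['grip_width'])
E
```

```text
7.625 [ 0.59248807 -0.09273763  0.43759767] [ 0.11917238 -0.24130299 -1.35613985] 0.31852760467335434
```

View pics/m4.png

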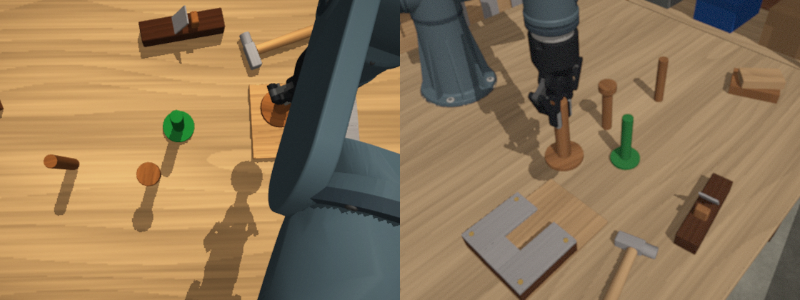

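Call:
servo_tool --deltas '[0,0.4,0,0,0,0,0,0,0.9,0,0,0,0,0,0,0.9,0,0,0,0,0,0,0.9,0,0,0,0,0,0,0.9,0,0,0,0,0,0,0.6,0,0,0,0,0,0,0.3,0,0,0,0,0,0,0,0,0,0,0,0]'

```text
t: 8.62
tool_pos: [0.5924, -0.0937, 0.2903]
ee_rot: [0.101, -0.101, 0.7, -0.7]
force: [0.7, 0.2, -1.1]
grip_width: 0.32
```

```bash
python3 - <<'E'
from h import *
s=robot.get_state();f=snap('wrist','5');snap('scene','5')
b=cv2.imread('pics/scene_5.png')[180:420,80:340]
cv2.imwrite('pics/m5.png',np.hstack([cv2.resize(cv2.imread('pics/wrist_5.png'),(400,300)),cv2.resize(b,(400,369))[:300]]))
print(s['t'],s['tool_pos'],s['force'],s['grip_width'])
# foot in scene: predict outline
for z in (.02,.03): print([proj('scene',(s['tool_pos'][0]+a,s['tool_pos'][1]+c,z)).round(1).tolist() for a,c in ((0,0),(.0276,.0263),(-.0276,-.0263),(.0263,-.0276))])
E
```

```text
8.625 [ 0.59241137 -0.09365502  0.29031588] [ 0.6936101   0.20348689 -1.05406193] 0.32049127932565025
[[236.6, 285.2], [260.7, 285.1], [212.6, 285.3], [235.4, 305.4]]
[[236.3, 281.4], [260.6, 281.3], [212.0, 281.5], [235.1, 301.6]]
```

View pics/m5.png

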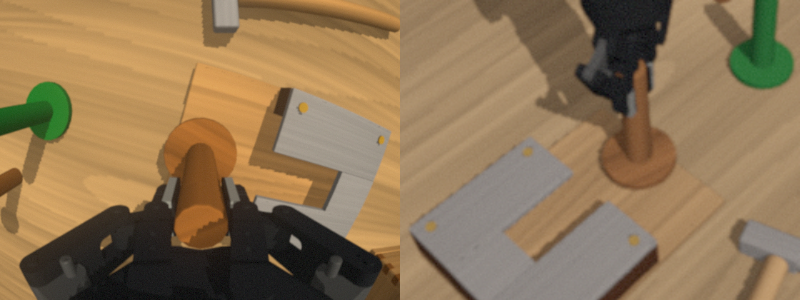

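View pics/scene_5.png

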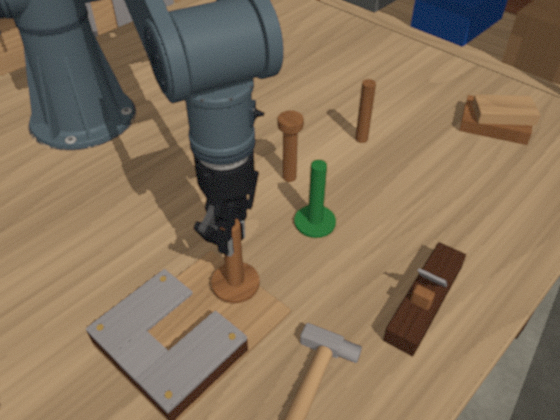

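The post is over the base in front of the slot. In the scene view the foot is centred at (236,282), within about 1 px of the prediction, and it is roughly 1 mm off the slot centreline. The foot is at z 22–32 mm, under the plate's 42 mm. I'm sliding it in.

Call:
servo_tool --deltas '[0.1,0,0.35,0,0,0,0,0.15,0,0.55,0,0,0,0,0.15,0,0.55,0,0,0,0,0.15,0,0.55,0,0,0,0,0.15,0,0.55,0,0,0,0,0.15,0,0.55,0,0,0,0,0.15,0,0.55,0,0,0,0,0.1,0,0.4,0,0,0,0]'

```text
t: 9.72
tool_pos: [0.595, -0.2209, 0.2906]
ee_rot: [-0.101, 0.101, -0.7, 0.7]
force: [-0.6, 0.4, -1.4]
grip_width: 0.318
```

```bash
python3 - <<'E'
from h import *
s=robot.get_state();f=snap('wrist','6');snap('scene','6')
b=cv2.imread('pics/scene_6.png')[180:420,80:340]
cv2.imwrite('pics/m6.png',np.hstack([cv2.resize(cv2.imread('pics/wrist_6.png'),(400,300)),cv2.resize(b,(400,369))[:300]]))
p=s['tool_pos'];t=.02035;d=p[:2]-[.5962,-.2339]
print(s['t'],p,s['force'],s['grip_width'],'fix',np.cos(t)*d[0]+np.sin(t)*d[1],-np.sin(t)*d[0]+np.cos(t)*d[1])
E
```

```text
9.725 [ 0.59500234 -0.22092884  0.29063421] [-0.62855765  0.39976578 -1.39430362] 0.31753251895195206 fix -0.0009334643648777204 0.012992845054966964
```

View pics/m6.png

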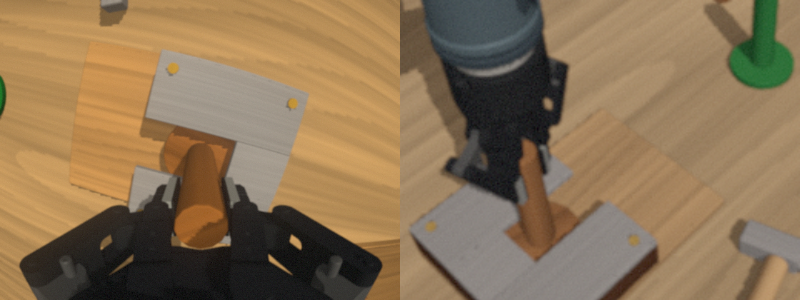

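The post is in the slot with its foot under the plate, about 13 mm from the closed end. I'm creeping towards contact.

Call:
servo_tool --deltas '[0.05,0,0.2,0,0,0,0,0.03,0,0.1,0,0,0,0,0.01,0,0.05,0,0,0,0,0.0,0,0,0,0,0,0]'

```text
t: 10.32
tool_pos: [0.5955, -0.2303, 0.2907]
ee_rot: [0.101, -0.101, 0.7, -0.7]
force: [-0.6, -0.4, -1.4]
grip_width: 0.321
```

Call:
servo_tool --deltas '[0.01,0,0.04,0,0,0,0,0,0,0,0,0,0,0]'

```text
t: 10.58
tool_pos: [0.5955, -0.2317, 0.2907]
ee_rot: [-0.101, 0.101, -0.7, 0.7]
force: [0.0, -0.6, -1.1]
grip_width: 0.32
```

Call:
servo_tool --deltas '[0.01,0,0.03,0,0,0,0,0,0,0,0,0,0,0]'

```text
t: 10.82
tool_pos: [0.5954, -0.2327, 0.2907]
ee_rot: [-0.101, 0.101, -0.7, 0.7]
force: [-0.2, -0.4, -0.7]
grip_width: 0.32
```

Call:
servo_tool --deltas '[0.01,0,0.04,0,0,0,0,0,0,0,0,0,0,0]'

```text
t: 11.08
tool_pos: [0.5954, -0.2341, 0.2907]
ee_rot: [-0.101, 0.101, -0.7, 0.7]
force: [-0.5, -0.2, -1.9]
grip_width: 0.316
```

Call:
servo_tool --deltas '[0.01,0,0.04,0,0,0,0,0,0,0,0,0,0,0]'

```text
t: 11.32
tool_pos: [0.5955, -0.2351, 0.2907]
ee_rot: [0.101, -0.101, 0.7, -0.7]
force: [-0.4, 1.2, -0.6]
grip_width: 0.318
```

Call:
servo_tool --deltas '[0.01,0,0.03,0,0,0,0,0,0,0,0,0,0,0]'

```text
t: 11.58
tool_pos: [0.5955, -0.2356, 0.2907]
ee_rot: [0.101, -0.101, 0.7, -0.699]
force: [0.2, 3.6, 0.2]
grip_width: 0.318
```

Contact: Fy rose to 3.6 N at y = -0.2356, as expected for the closed end. I'm relieving the push slightly, then lowering the post onto the base.

Call:
servo_tool --deltas '[-0.01,0,-0.02,0,0,0,0,0,0.15,0,0,0,0,0,0,0.1,0,0,0,0,0,0,0.03,0,0,0,0,0,0,0,0,0,0,0,0]'

```text
t: 12.2
tool_pos: [0.5956, -0.2354, 0.282]
ee_rot: [0.101, -0.101, 0.7, -0.7]
force: [0.3, 4.1, -1.1]
grip_width: 0.319
```

Call:
servo_tool --deltas '[0,0.03,0,0,0,0,0,0,0,0,0,0,0,0]'

```text
t: 12.45
tool_pos: [0.5956, -0.2353, 0.2814]
ee_rot: [0.101, -0.101, 0.7, -0.7]
force: [-0.6, 4.9, 1.8]
grip_width: 0.324
```

Call:
servo_tool --deltas '[0,0.03,0,0,0,0,0,0,0,0,0,0,0,0]'

```text
t: 12.7
tool_pos: [0.5956, -0.2353, 0.2806]
ee_rot: [0.101, -0.101, 0.7, -0.7]
force: [0.1, 5.5, 0.9]
grip_width: 0.317
```

Call:
servo_tool --deltas '[0,0.03,0,0,0,0,0,0,0,0,0,0,0,0]'

```text
t: 12.95
tool_pos: [0.5957, -0.2353, 0.28]
ee_rot: [0.101, -0.101, 0.7, -0.7]
force: [-1.4, 5.8, 3.4]
grip_width: 0.317
```

Call:
servo_tool --deltas '[0,0.02,0,0,0,0,0,0,0,0,0,0,0,0]'

```text
t: 13.2
tool_pos: [0.5958, -0.2352, 0.28]
ee_rot: [0.101, -0.101, 0.7, -0.7]
force: [-1.9, 6.4, 7.1]
grip_width: 0.317
```

```bash
python3 - <<'E'
from h import *
s=robot.get_state();f=snap('wrist','7');snap('scene','7')
b=cv2.imread('pics/scene_7.png')[180:420,80:340]
cv2.imwrite('pics/m7.png',np.hstack([cv2.resize(cv2.imread('pics/wrist_7.png'),(400,300)),cv2.resize(b,(400,369))[:300]]))
print(s['t'],s['tool_pos'],s['force'],s['torque'])
E
```

```text
13.2 [ 0.59576893 -0.23523956  0.28001375] [-1.88143022  6.39025575  7.12564529] [1.37826933 0.35212581 0.01154413]
```

View pics/m7.png

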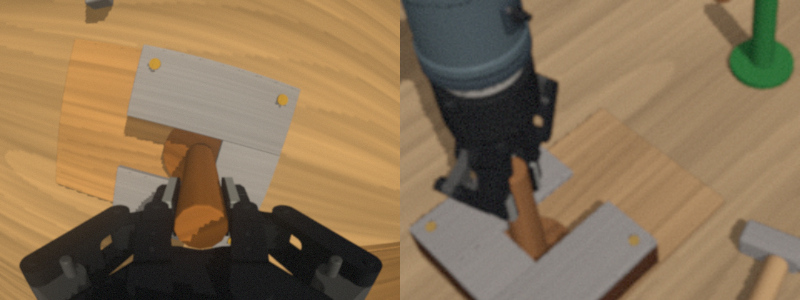

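The post is resting on the base (Fz 7 N) against the closed end. I'm releasing it gradually, then rising straight up.

Call:
servo_tool --deltas '[-0.01,-0.02,-0.03,0,0,0,0,0,0,0,0,0,0,0.4,0,0,0,0,0,0,0.5,0,0,0,0,0,0,0.7,0,0,0,0,0,0,0.9,0,0,0,0,0,0,1,0,0,0,0,0,0,1,0,0,0,0,0,0,1]'

```text
t: 14.3
tool_pos: [0.5956, -0.2345, 0.2796]
ee_rot: [0.101, -0.101, 0.7, -0.7]
force: [0.2, -0.1, -0.8]
grip_width: 1.0
```

```bash
python3 - <<'E'
from h import *
s=robot.get_state();snap('wrist','8');print(s['t'],s['tool_pos'],s['force'],s['grip_width'])
E
```

```text
14.3 [ 0.59563152 -0.2344879   0.27956098] [ 0.21716835 -0.08052516 -0.79782762] 0.9997273152594719
```

View pics/wrist_8.png

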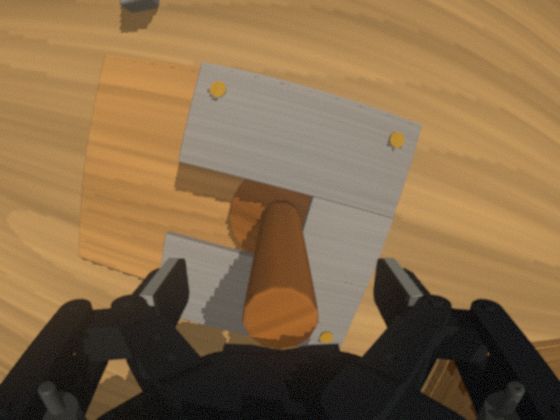

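The wrist view shows the post standing free at (283,260), centred between the open fingers. I'm rising, then moving towards the base side for a clear view.

Call:
servo_tool --deltas '[0,-0.4,0,0,0,0,1,0,-0.8,0,0,0,0,1,0,-0.9,0,0,0,0,1,0,-0.9,0,0,0,0,1,0,-0.9,0,0,0,0,1,0,-0.9,0,0,0,0,1,0,0,0,0,0,0,1]'

```text
t: 15.22
tool_pos: [0.5962, -0.2347, 0.4275]
ee_rot: [-0.103, 0.099, -0.698, 0.701]
force: [-0.3, 0.0, 0.3]
grip_width: 1.002
```

Call:
servo_tool --deltas '[1,0,0.9,0,0,0,1,1,0,0.9,0,0,0,1,1,0,0.9,0,0,0,1,1,0,0.9,0,0,0,1,1,0,0.9,0,0,0,1,1,0,0.9,0,0,0,1,1,0,0.9,0,0,0,1,1,0,0.9,0,0,0,1]'

```text
t: 16.23
tool_pos: [0.4253, -0.5102, 0.4224]
ee_rot: [0.101, -0.101, 0.7, -0.699]
force: [1.6, -0.3, 0.2]
grip_width: 0.997
```

```bash
python3 - <<'E'
from h import *
s=robot.get_state();snap('top','9');snap('scene','9')
a=cv2.imread('pics/top_9.png');b=cv2.imread('pics/scene_9.png')
cv2.imwrite('pics/m9.png',np.vstack([np.hstack([cv2.resize(a,(400,300)),cv2.resize(b,(400,300))]),np.hstack([cv2.resize(a[90:240,340:540],(400,300)),cv2.resize(b[240:390,80:280],(400,300))])]))
print(s['t'],s['tool_pos'],s['force'])
E
```

```text
16.225 [ 0.42534474 -0.51022001  0.42243731] [ 1.57619816 -0.30476022  0.20621899]
```

View pics/m9.png

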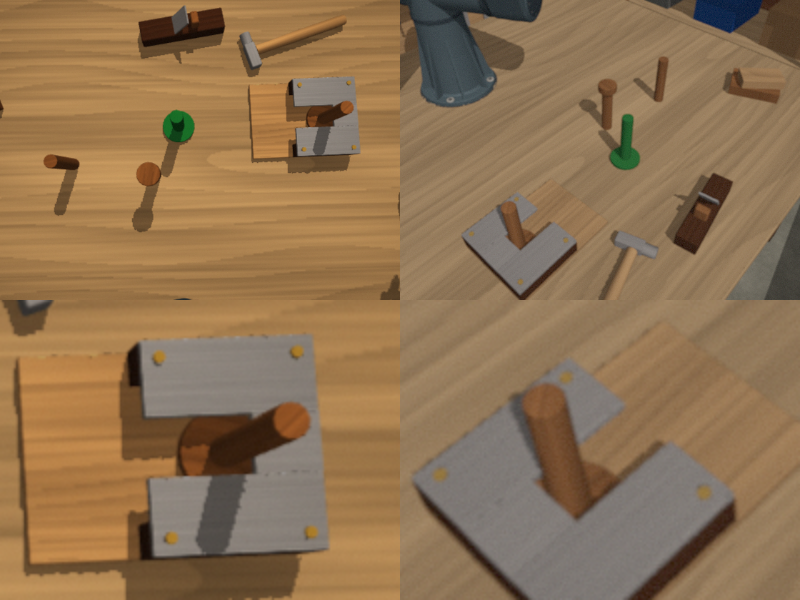

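```bash
python3 - <<'E'
from h import *
t=.02035
for n,uv in (('top',(485.25,149.75)),('scene',(80+544/4*1/1 if 0 else 80+(544-400)/2-.25,240+(402-300)/2-.25))):
    p=atz(n,uv,.152);d=p-[.5962,-.2339];print(n,p,np.cos(t)*d[0]+np.sin(t)*d[1],-np.sin(t)*d[0]+np.cos(t)*d[1])
print('expected top px',proj('top',(.5962,-.2339,.152)),'scene',proj('scene',(.5962,-.2339,.152)))
E
```

```text
top [ 0.59470726 -0.23306235] -0.0014753887232409866 0.0008678486079601328
scene [ 0.59557941 -0.23612081] -0.0006656515893387648 -0.0022077227421676386
expected top px [485.7720907  148.71236545] scene [153.44615254 289.98478245]
```

The post's top is within about 1–2 mm of the seated position in both cameras. It stands upright, the other posts haven't moved, and the robot is clear of everything. Handing in.

```bash
python3 -c "
from plant import robot
print(robot.sign_off())"
```

```text
the job is handed in; nothing more can be done
None
```

The planing stop is fitted. I carried the brown wide-footed post upright over to the fixture and slid it into the slot with its foot under the plate. It made contact at the closed end at about 3.6 N, and I set it down on the wooden base and released it. The whole job took about 16 s of the 40 s allowed.

- **Seating:** in the last pictures the post is upright and close to the slot centreline, about 1 mm off. The top camera puts it +0.9 mm from the seated position along the slot and the scene camera −2.2 mm. That disagreement is about the size of the calibration error.
- **Other posts:** the plain, capped and green posts are standing where they were, and the robot was touching nothing when I handed the job in.
- **Earlier disagreement:** before the grasp, the two cameras differed by about 4 mm on where the post stood. The wrist view agreed with the top camera, so I used that.

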